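Flip the red cover shut over a battery's plus pole

ROBOT

A 7-joint arm with a two-finger parallel gripper is mounted at the origin on the work surface. World frame = base frame: x ahead of the robot, y to its left, z up, the work surface at z = 0. Lengths are in m, angles in rad, forces in N, time in s.
With the tool pointing down it reaches from about 0.425 to 0.875 m from the base axis. Payload 4.7 kg.
Tool frame: the origin (TCP) lies midway between the tips of the shut fingers; the grasp point (between the pads) lies 19 mm behind it; z points along the fingers, x is the direction in which the jaws open and shut, and the axes are right-handed (so a half turn about z gives the same grasp; the last joint's range is limited). The gripper opens to 87 mm and grips with 3 to 60 N. Pads are 19 mm wide; open, the fingers measure 117 mm over their backs; the gripper's body (75 mm by 190 mm) begins 51 mm behind the grasp point.
Start: joints at [-1.119, 0.321, -0.07, 1.45, 0.023, 1.371, -0.057], TCP at [0.276, 0.589, 0.223] pointing down, gripper open.
Joint ranges: [-2.86, 2.86], [-0.3, 2.09], [-1.38, 1.24], [0.06, 2.45], [-1.56, 4.7], [0.09, 2.05], [-2.69, 2.69]. Speed limits (rad/s): [2.57, 2.57, 3.14, 3.14, 3.14, 3.14, 3.14].

INTERFACE

Orientations are given as a rotation vector (axis times angle).
In Python, from bench import get_state, eyes, ticket gives the robot as it stands.
- The arm moves only by the tool carry_out, never from a script. Its argument "motion" is a list of rows, each a list of 2 entries, a list of its own where there are three numbers: the shift along the world's x, y, z in m, then the turn about the world's z in rad. A call has 1 to 20 rows; each row is the pose to reach, as a shift and turn from the pose commanded when the call began; what a row does not reach only later rows make up. A row lasts 1/10 s, in which the tool goes at most 50 mm and 8.59 degrees, less where a joint would pass 70% of its speed; a pose out of reach is approached as far as the arm can. A call with a gripper value outside its range is refused whole. "grip" is the gripper command: -1 is fully open, 1 is shut, values between are in proportion, set as the call begins (left out, the last holds). The fingers move at their own pace and stop on an object; "squeeze" is the grip in N (left out, the last holds). Time passes only in rows, so rows that repeat a pose let the fingers close. It gives the time, the measured TCP pose, the force and the opening at its end, in the units of the state.
- get_state(): the state, without advancing time (a new reading comes with each control period).
- eyes.get_image(name): name is "scene" or "side" or "wrist"; returns a dict with "pixels" (400x640x3 uint8, blue, green, red), "mtx" (3x3 intrinsics, pixels), "dist_coeffs" ([k1, k2, p1, p2, k3] as OpenCV has them; the pictures are not rectified), "extrinsics" (4x4, takes a point from camera to world coordinates). Camera axes: x right, y down, z forward; pixel columns grow to the right and rows downward; lengths in m; the calibration is good to about 2 mm. A picture is of the moment at which its call begins. There is no depth.
- ticket.close_job(): hands the job in, once; it reports no verdict.
The state is a dict: "time": time; "joint_positions": joint angles; "qd": joint speeds; "joint_torque": joint torques, N m; "position": TCP position; "tool_rot": TCP orientation; "ft_force": force on the tool from outside, world axes, zero at the start; "torque": the same for the moment, N m; "grip_width": opening from 0.0 (shut) to 1.0 (fully open).
Only numpy, scipy, OpenCV 4.12 (cv2) and the standard library are available. Lean on these libraries where they do the work, as an engineer would, in place of code of your own. Each camera call takes 0.05 s, during which the arm holds its last target. There are 200 camera calls.

TASK

This charged car battery still has its earth pole to be checked, so first cover the plus pole against a dropped spanner: with the fingertips, push the red flip cover over and press it gently down until it is fully shut, then draw the hand back clear. Leave the black cover open just as it stands, keep off both bare lead poles, and pick up or shift nothing on the battery or the bench.

Things in the scene. Friction and masses are not known exactly. Their poses are not given: they have to be found in the camera images.
- battery: car battery, black case with a dark grey lid, 242 mm long (its y; 262 mm over the end grips), 175 mm deep (its x; 190 mm at the bottom ledge), lid top 172 mm above the bench; too heavy to shift. Origin: centre of the underside; z up. In the two front (-x) corners of the lid are open recesses 22 mm deep with the poles; the lid is flat elsewhere (vent plugs under 3 mm high)
- plus_terminal: plus terminal: recess floor, lead pole and red flip cover, in one of the two front corners of the battery (left or right changes from battery to battery). Origin: middle of the recess floor, 150 mm above the bench; axes as the battery's
- plus_pole: bare lead plus pole, upright, 19 mm across and 18 mm high, under the red cover. Origin: centre of its foot, 152 mm above the bench
- red_cover (a joint): hinge of the red flip cover over its pole, rad: 0 = shut flat, grows as it opens; starts somewhere between 1.3 (not quite upright) and 2.1 (leaning back over the battery lid); stop at 2.3. The stiff hinge stays wherever it is left and takes just under 1 N at the cover's free end to turn, so it does not fall shut by itself
- red_cover_hinge (a point): middle of the red cover's hinge line, 2.5 mm above the battery's lid, on the inner (rear) side of the pole; fixed to the terminal. Axes as the battery's: the hinge line runs along y; the shut cover reaches from here 47 mm towards -x; the open cover stands up from here and leans to +x
- red_cover_face (a point): middle of the outside (top) face of the red cover, a plate 44 x 52 mm and 3 mm thick with 16 mm skirts on its inside; it moves with the cover, 26 mm from the hinge line. Shut, it is level, 2 mm higher than the hinge line; open, this face looks back to the battery's +x side
- minus_terminal: minus terminal, the same with a black flip cover, in the other front corner
- minus_pole: bare lead minus pole, 17 mm across and 18 mm high. Origin: centre of its foot
- black_cover (a joint): hinge of the black flip cover over its pole, rad: 0 = shut flat, grows as it opens; starts somewhere between 1.3 (not quite upright) and 2.1 (leaning back over the battery lid); stop at 2.3. The stiff hinge stays wherever it is left and takes just under 1 N at the cover's free end to turn, so it does not fall shut by itself
- black_cover_hinge (a point): middle of the black cover's hinge line, 2.5 mm above the battery's lid, on the inner (rear) side of the pole; fixed to the terminal. Axes as the battery's: the hinge line runs along y; the shut cover reaches from here 47 mm towards -x; the open cover stands up from here and leans to +x
- black_cover_face (a point): middle of the outside (top) face of the black cover, a plate 44 x 52 mm and 3 mm thick with 16 mm skirts on its inside; it moves with the cover, 26 mm from the hinge line. Shut, it is level, 2 mm higher than the hinge line; open, this face looks back to the battery's +x side
- grease_tin: small yellow tin of pole grease, 44 mm across, 24 mm high, standing loose on the rear of the battery's lid. Origin: centre of its underside
- pole_brush: orange pole-cleaning brush, 34 mm across, 58 mm high, standing loose on the rear of the battery's lid. Origin: centre of its underside
- spray_can: black spray can with a steel band and a red cap, 60 mm across, 190 mm high, standing on the bench. Origin: centre of its underside
- inspection_lamp: black cordless inspection lamp, foot 50 x 55 mm, 217 mm high, standing on the bench. Origin: centre of its underside
- spanner: steel spanner lying on the bench along its x, about 180 mm long
- screwdriver: screwdriver with a red handle lying on the bench along its x, about 200 mm long
- socket: steel socket, 28 mm across, 38 mm high, standing on the bench. Origin: centre of its underside
- cv_joint: steel drive-shaft joint, bell 86 mm across, 118 mm high, standing on the bench. Origin: centre of its underside

How it is judged:
On the way:
1. the fingertips touch the red cover while it is still open (contact force between the fingers and plus_terminal above 0.15 N and value of joint red_cover above 0.4 rad).
At the end, for the whole second after the job is handed in: the red cover is shut to within 0.08 rad, the hand is at least 70 mm away from it, the black cover is open where it stood (5 mm), and all loose things are where they stood (15 mm) (value of joint red_cover below 0.08 rad and value of joint black_cover above 1.1 rad and distance between the grasp point and red_cover_face above 0.07 m and distance of black_cover_face from where it was at the start of the episode below 0.005 m and distance of each of grease_tin, pole_brush, spray_can, inspection_lamp, spanner, screwdriver, socket, cv_joint from where it was at the start of the episode below 0.015 m); the robot touches nothing.
It fails at once if the black cover is moved by more than 5 mm (distance of black_cover_face from where it was at the start of the episode above 0.005 m).
It fails at once if a bare lead pole is touched (contact force between any of plus_pole, minus_pole and anything else above 0.5 N).
It fails at once if the red cover is pressed with more than 30 N (contact force between the fingers and plus_terminal above 30 N).
It fails at once if the red cover is pushed with the arm or the hand's body instead of the fingers (contact force between the arm and plus_terminal above 5 N).
It fails at once if a loose thing on the battery or the bench is shifted by more than 15 mm or picked up (distance of any of grease_tin, pole_brush, spray_can, inspection_lamp, spanner, screwdriver, socket, cv_joint from where it was at the start of the episode above 0.015 m).
It also fails if it takes over 35 s, if anything falls off the work surface, if the arm or the gripper's body presses on something with over 40 N, if the wrist force passes 120 N, or if a joint passes its speed limit or range.

## Working session

There is one attempt and no reset: what is moved stays moved. The work goes in short steps, Python scripts to look and compute and a tool call to move; the robot and the scene stay as the last step left them, time stands still between calls to the robot, and variables do not carry over. Pictures are saved under pics/ and viewed, about 8 in all and at most 12, crops included, and the job is handed in when it is done.

Besides the shell and the picture viewer there is one more tool, called in YAML: its name, and indented under it one key for each argument. carry_out: Moves the arm, as the interface text tells. Its arguments: {"type":"object","properties":{"motion":{"type":"array","items":{"type":"array"}},"grip":{"type":"number"},"squeeze":{"type":"number"}},"required":["motion"]}

```bash
mkdir -p pics; cat > h.py <<'E'
import numpy as np, cv2, json
from bench import get_state, eyes, ticket
def snap(name, fn):
    im=eyes.get_image(name); cv2.imwrite(f'pics/{fn}.png',im['pixels'])
    np.savez(f'pics/{fn}.npz',K=im['mtx'],d=im['dist_coeffs'],T=im['extrinsics']); return im
def load(fn):
    z=np.load(f'pics/{fn}.npz'); return z['K'],z['d'],z['T']
def ray(fn,uv):
    K,d,T=load(fn); p=cv2.undistortPoints(np.array([[uv]],float),np.array(K),np.array(d))[0,0]
    return T[:3,3], T[:3,:3]@np.array([p[0],p[1],1])
def onz(fn,uv,z):
    o,r=ray(fn,uv); return o+r*(z-o[2])/r[2]
def proj(fn,P):
    K,d,T=load(fn); P=np.atleast_2d(P); Ti=np.linalg.inv(T)
    return cv2.projectPoints(P.astype(float),cv2.Rodrigues(Ti[:3,:3])[0],Ti[:3,3],np.array(K),np.array(d))[0][:,0]
E
python3 - <<'E'
from h import *
for n in ['scene','side','wrist']:
    im=snap(n,n+'0'); print(n,np.round(im['extrinsics'],3).tolist())
a=[cv2.imread(f'pics/{n}0.png') for n in ['scene','side','wrist']]
print(get_state())
E
```

```text
scene [[-0.667, 0.454, -0.591, 1.13], [0.745, 0.424, -0.515, 0.456], [0.017, -0.783, -0.621, 0.705], [0.0, 0.0, 0.0, 1.0]]
side [[-0.96, -0.203, 0.192, 0.303], [-0.279, 0.727, -0.628, 0.76], [-0.012, -0.656, -0.754, 1.099], [0.0, 0.0, 0.0, 1.0]]
wrist [[0.424, 0.876, 0.232, 0.214], [0.906, -0.409, -0.11, 0.618], [-0.001, 0.257, -0.967, 0.384], [0.0, 0.0, 0.0, 1.0]]
{'time': 0.15, 'joint_positions': array([-1.11895119,  0.32161309, -0.07009133,  1.45139188,  0.02260283,
        1.3707912 , -0.05689777]), 'qd': array([-0.00085492, -0.00186086, -0.000485  , -0.00345959, -0.00034823,
       -0.00199075, -0.00174981]), 'joint_torque': array([ 5.55206816e-05, -4.91797829e+01, -4.04611258e-01, -3.12872958e+01,
       -6.39902009e-02,  4.05717466e-02,  1.16759516e-04]), 'position': array([0.27539771, 0.58831858, 0.22174   ]), 'tool_rot': array([ 2.65005315e+00,  1.68570149e+00, -1.80061934e-03]), 'ft_force': array([ 0.40065254,  0.3615288 , -0.24167463]), 'torque': array([0.03809253, 0.00844035, 0.00273962]), 'grip_width': 0.9997411728836577}
```

View pics/scene0.png

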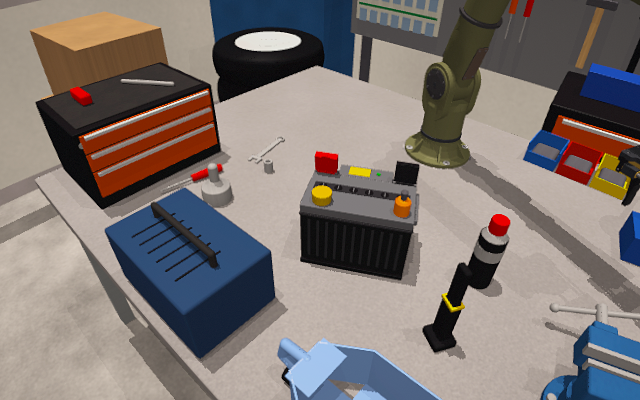

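View pics/side0.png

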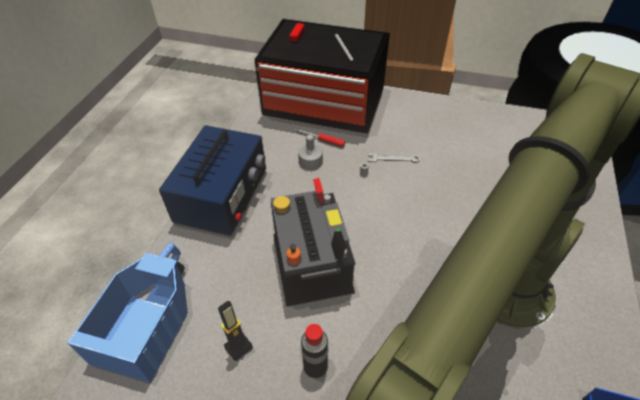

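The red cover is up at scene (326,162) and side (319,190). The black cover is at scene (406,172). The tin and brush are on the rear of the lid, and the arm is clear to the +y side. I'll enlarge both views.

```bash
python3 - <<'E'
import cv2,numpy as np
a=cv2.imread('pics/scene0.png')[145:285,290:430]; b=cv2.imread('pics/side0.png')[172:312,260:360]
cv2.imwrite('pics/c1.png',cv2.resize(a,None,fx=4.28,fy=4.28,interpolation=cv2.INTER_CUBIC))
cv2.imwrite('pics/c2.png',cv2.resize(b[:90],None,fx=6,fy=6,interpolation=cv2.INTER_CUBIC))
E
```

```text
(no output)
```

View pics/c1.png

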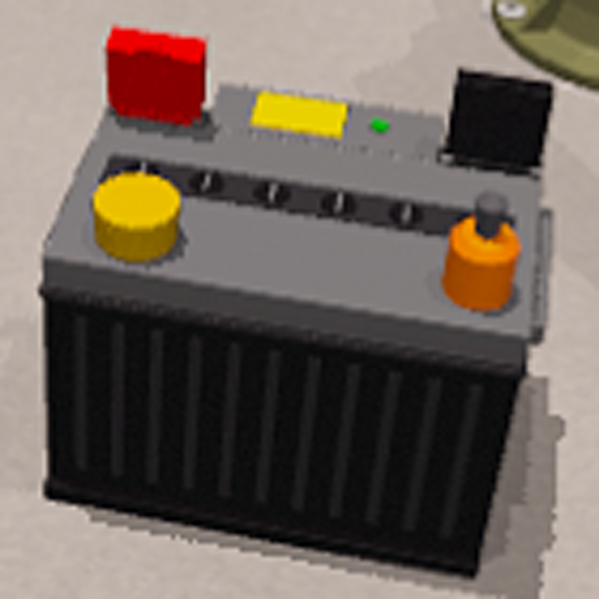

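View pics/c2.png

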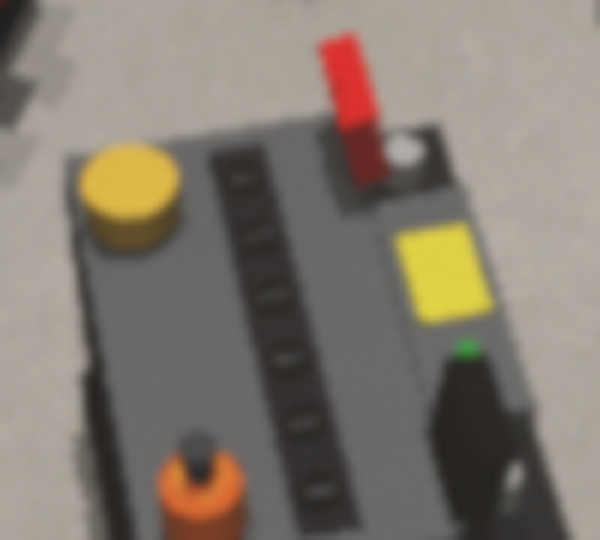

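```bash
cat > fit.py <<'E'
from h import *
from scipy.optimize import least_squares
s=lambda u,v:(290+u/4.28,145+v/4.28); d=lambda u,v:(260+u/6,172+v/6)
obs=[ # (cam, px, kind, local)
('scene0',s(46,263),'b',(.0875,-.121,.172)),('scene0',s(530,335),'b',(.0875,.121,.172)),
('side0',d(68,157),'b',(.0875,-.121,.172)),('side0',d(440,127),'b',(-.0875,-.121,.172)),
('side0',d(320,45),'c',(.0475,-.026,.002)),('side0',d(356,36),'c',(.0475,-.026,-.017)),
('side0',d(378,112),'c',(.0475,.026,-.017)),('side0',d(340,128),'c',(.0475,.026,.002)),
('scene0',s(108,44),'c',(.0475,-.026,.002)),('scene0',s(205,52),'c',(.0475,.026,.002)),
('scene0',s(205,36),'c',(.0475,.026,-.017)),('scene0',s(112,30),'c',(.0475,-.026,-.017))]
def pts(p):
    x,y,yaw,hx,hy,th=p; R=cv2.Rodrigues(np.array([0,0,yaw]))[0]; o=[]
    for c,px,k,l in obs:
        l=np.array(l)
        if k=='c':
            u=np.array([-np.cos(th),0,np.sin(th)]);n=np.array([np.sin(th),0,np.cos(th)])
            l=np.array([hx,hy,.1745])+u*l[0]+n*l[2]+np.array([0,l[1],0])
        o.append(proj(c,R@l+[x,y,0])[0])
    return np.array(o)
px=np.array([o[1] for o in obs])
c=np.mean([onz('scene0',px[0],.172),onz('scene0',px[1],.172)],axis=0);print(c)
r=least_squares(lambda p:(pts(p)-px).ravel(),[c[0]-.09,c[1],0,-.04,-.09,1.6])
np.set_printoptions(precision=4,suppress=True)
print(r.x);print(pts(r.x)-px)
x,y,yaw,hx,hy,th=r.x;R=cv2.Rodrigues(np.array([0,0,yaw]))[0]
H=R@[hx,hy,.1745]+[x,y,0];print('hinge',H)
np.save('fit.npy',r.x)
for n,uv in [('tin',s(137,195)),('brush',s(490,200))]: print(n, onz('scene0',uv,.196 if n=='tin' else .230))
E
python3 fit.py
```

```text
[0.62067998 0.11421279 0.172     ]
[ 0.5417  0.075   0.4736 -0.0347 -0.0975  1.5957]
[[ 0.1087 -2.0375]
 [ 1.8111  2.0071]
 [-0.6299  0.3831]
 [ 0.0704 -4.017 ]
 [-0.36   -0.6302]
 [ 0.5903 -0.2723]
 [ 0.6846  1.0369]
 [-0.1226 -0.4338]
 [-0.5818 -0.0155]
 [-1.0176  1.5955]
 [ 0.8082  0.8015]
 [ 0.642  -1.174 ]]
hinge [ 0.5553 -0.0276  0.1745]
tin [0.6315 0.0284 0.196 ]
brush [0.5551 0.1799 0.23  ]
```

carry_out:
  motion:
    - [[0, 0, 0.045], 0]
    - [[0, 0, 0.09], 0]
    - [[0.02, -0.04, 0.09], 0.1]
    - [[0.042, -0.08, 0.09], 0.2]
    - [[0.063, -0.12, 0.09], 0.3]
    - [[0.084, -0.16, 0.09], 0.4]
    - [[0.105, -0.2, 0.09], 0.5]
    - [[0.126, -0.24, 0.09], 0.6]
    - [[0.147, -0.28, 0.09], 0.7]
    - [[0.168, -0.32, 0.09], 0.8]
    - [[0.189, -0.36, 0.09], 0.91]
    - [[0.21, -0.4, 0.09], 0.91]
    - [[0.231, -0.44, 0.09], 0.91]
    - [[0.252, -0.48, 0.09], 0.91]
    - [[0.273, -0.52, 0.09], 0.91]
    - [[0.294, -0.56, 0.09], 0.91]
    - [[0.315, -0.6, 0.09], 0.91]
    - [[0.315, -0.6, 0.09], 0.91]
    - [[0.315, -0.6, 0.09], 0.91]
  grip: 1

```text
time: 2.05
position: [0.5905, -0.0125, 0.312]
tool_rot: [-1.644, -2.676, 0.001]
ft_force: [-0.9, 1.1, 0.2]
grip_width: 0.007
```

```bash
sed -i "/(440,127)/s/('side0',d(440,127)[^)]*)),/ /" fit.py; sed -n 5,8p fit.py; python3 fit.py; python3 - <<'E'
from h import *
s=get_state();print(s['position'],s['tool_rot'],s['ft_force'],s['time']);snap('wrist','w1');snap('side','s1')
E
```

```text
('scene0',s(46,263),'b',(.0875,-.121,.172)),('scene0',s(530,335),'b',(.0875,.121,.172)),
('side0',d(68,157),'b',(.0875,-.121,.172)), 
('side0',d(320,45),'c',(.0475,-.026,.002)),('side0',d(356,36),'c',(.0475,-.026,-.017)),
('side0',d(378,112),'c',(.0475,.026,-.017)),('side0',d(340,128),'c',(.0475,.026,.002)),
[0.62067998 0.11421279 0.172     ]
[ 0.5417  0.07    0.5062 -0.0349 -0.0917  1.5852]
[[-0.8331 -1.6993]
 [ 1.1666 -0.1685]
 [-1.2898  0.0432]
 [-0.6414 -0.5139]
 [ 0.2664 -0.2659]
 [ 0.9846  0.9376]
 [ 0.2253 -0.4141]
 [-0.5475  0.1806]
 [-0.8124  1.3996]
 [ 0.741   0.6463]
 [ 0.4178 -0.9493]]
hinge [ 0.5556 -0.0272  0.1745]
tin [0.6315 0.0284 0.196 ]
brush [0.5551 0.1799 0.23  ]
[ 0.59054097 -0.0124964   0.31197487] [-1.64352466e+00 -2.67624059e+00  1.02472547e-03] [-0.89028873  1.12400473  0.19332864] 2.05
```

View pics/w1.png

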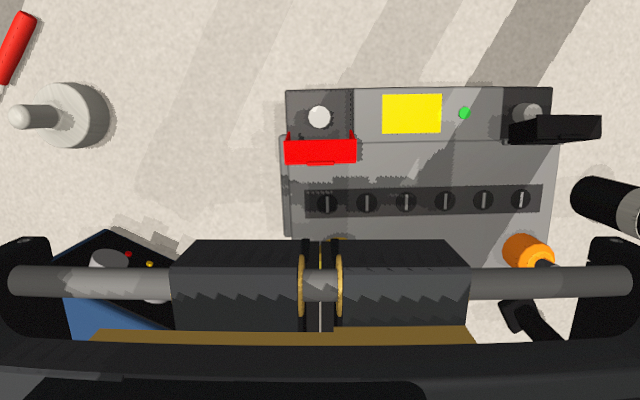

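The wrist picture shows the red cover's free end at rows 138–163, columns 284–356, the plus pole at (319,116), and the lid's front corners at (286,91) and (551,88). The tool lines up with the cover. I'll add these points to the fit.

```bash
python3 - <<'E'
s=open('fit.py').read()
s=s.replace("obs=[","obs=[('w1',(284,163),'c',(.0475,-.026,.002)),('w1',(356,163),'c',(.0475,.026,.002)),('w1',(285,140),'c',(.0475,-.026,-.017)),('w1',(354,140),'c',(.0475,.026,-.017)),('w1',(551,88),'b',(-.0875,.121,.172)),('w1',(286,91),'b',(-.0875,-.121,.172)),",1)
s+='''
P=np.array([.5905,-.0125]); tx=np.array([np.cos(yaw),np.sin(yaw)]);ty=np.array([-tx[1],tx[0]])
D=P-H[:2];print('tcp rel hinge in batt x,y',D@tx,D@ty)
t=np.array([.6315,.0284])-H[:2];print('tin rel',t@tx,t@ty,'tx',tx)
print('toolx ang',np.arctan2(*cv2.Rodrigues(get_state()['tool_rot'])[0][[1,0],0])-np.pi/2)
print('tcp',get_state()['position'])
# waypoints: finger front-bottom corner (9.5 mm ahead of tcp)
def way(dx,z): q=H[:2]+tx*dx; sft=[*(q-P),z-.312]; return np.round(sft,4)
print('start',way(.032,.205),'touch',way(.0135,.205))
for a in np.arange(1.5,-.01,-.1):
    u=np.array([-np.cos(a),np.sin(a)]);n=np.array([np.sin(a),np.cos(a)])
    c=min(.038,.038)*u+.002*n
    print(round(a,2),way(c[0]+.0095,.1745+c[1]),'z',.1745+c[1])
'''
open('fit.py','w').write(s)
E
python3 fit.py
```

```text
[ 0.52868397 -0.06829035  0.172     ]
[ 0.5476  0.0653  0.5026 -0.0307 -0.088   1.4742]
[[ 0.6888  2.6787]
 [ 0.774   0.32  ]
 [-1.5452 -0.9926]
 [ 2.2846 -3.4194]
 [12.0072 -0.8162]
 [-7.4458  1.3929]
 [-4.4152 -1.5035]
 [-2.4571  0.3423]
 [-2.5764 -1.7103]
 [-1.3985 -1.2365]
 [-0.5143 -0.4147]
 [ 0.1014  0.7579]
 [-0.6282 -1.1659]
 [-2.0175  0.3213]
 [-2.2971  1.5856]
 [-0.7368  1.6248]
 [-1.0168 -0.0181]]
hinge [ 0.563  -0.0266  0.1745]
tin [0.6315 0.0284 0.196 ]
brush [0.5551 0.1799 0.23  ]
tcp rel hinge in batt x,y 0.03087503482393054 -0.0008493310843532901
tin rel 0.0865068025376994 0.01524154897365652 tx [0.8763 0.4817]
toolx ang 0.47397214108234564
tcp [ 0.5903 -0.0097  0.3122]
start [ 0.0006  0.0013 -0.107 ] touch [-0.0156 -0.0076 -0.107 ]
1.5 [-0.0197 -0.0099 -0.0995] z 0.21254628389428948
1.4 [-0.0231 -0.0117 -0.0997] z 0.21228702402536195
1.3 [-0.0264 -0.0135 -0.1003] z 0.2116502087031025
1.2 [-0.0296 -0.0153 -0.1014] z 0.21064220077570794
1.1 [-0.0327 -0.017  -0.1027] z 0.20927307192518568
1.0 [-0.0357 -0.0186 -0.1044] z 0.20755650203443632
0.9 [-0.0385 -0.0202 -0.1065] z 0.20550964250238568
0.8 [-0.0411 -0.0216 -0.1088] z 0.20315294487287616
0.7 [-0.0435 -0.0229 -0.1115] z 0.2005099564896012
0.6 [-0.0456 -0.0241 -0.1144] z 0.19760708521883066
0.5 [-0.0475 -0.0252 -0.1175] z 0.19447333559074043
0.4 [-0.0491 -0.026  -0.1209] z 0.19114001899573443
0.3 [-0.0504 -0.0268 -0.1244] z 0.18764044083138207
0.2 [-0.0514 -0.0273 -0.128 ] z 0.18400956772589475
0.1 [-0.0521 -0.0277 -0.1317] z 0.18028367816313545
-0.0 [-0.0524 -0.0279 -0.1355] z 0.17649999999999993
```

```bash
python3 - <<'E'
s=open('fit.py').read()
s=s.replace("def pts(p):","obs=[o for o in obs if o[2]=='c']\ndef pts(p):\n    p=[*p[:2],.474,0,0,p[2]]",1)
s=s.replace("[c[0]-.09,c[1],0,-.04,-.09,1.6]","[.56,-.027,1.5]").replace("x,y,yaw,hx,hy,th=r.x;","x,y,th=r.x;yaw=.474;hx=hy=0;")
s=s.replace("c=np.mean","#").replace("P=np.array([.5905,-.0125])","P=np.array([.5905,-.0110])")
open('fit.py','w').write(s)
E
python3 fit.py
```

```text
[ 0.5628 -0.0271  1.4839]
[[ 0.2892  1.6709]
 [ 0.417   1.3656]
 [-1.2183 -2.0529]
 [ 2.7099 -2.3687]
 [-1.147  -1.3515]
 [-0.2191 -0.4372]
 [-0.1498  0.8272]
 [-0.9287 -1.1968]
 [-2.0441  0.1274]
 [-2.4763  1.7363]
 [-0.6761  1.733 ]
 [-0.8156 -0.2442]]
hinge [ 0.5628 -0.0271  0.1745]
tin [0.6315 0.0284 0.196 ]
brush [0.5551 0.1799 0.23  ]
tcp rel hinge in batt x,y 0.03202249566851913 0.0016984572222743795
tin rel 0.0864863175796708 0.018040186103587673 tx [0.8897 0.4564]
toolx ang 0.47397214108234564
tcp [ 0.5903 -0.0097  0.3122]
start [ 0.0008 -0.0015 -0.107 ] touch [-0.0157 -0.01   -0.107 ]
1.5 [-0.0199 -0.0121 -0.0995] z 0.21254628389428948
1.4 [-0.0233 -0.0138 -0.0997] z 0.21228702402536195
1.3 [-0.0266 -0.0156 -0.1003] z 0.2116502087031025
1.2 [-0.0299 -0.0172 -0.1014] z 0.21064220077570794
1.1 [-0.033  -0.0188 -0.1027] z 0.20927307192518568
1.0 [-0.036  -0.0204 -0.1044] z 0.20755650203443632
0.9 [-0.0389 -0.0219 -0.1065] z 0.20550964250238568
0.8 [-0.0415 -0.0232 -0.1088] z 0.20315294487287616
0.7 [-0.044  -0.0245 -0.1115] z 0.2005099564896012
0.6 [-0.0462 -0.0256 -0.1144] z 0.19760708521883066
0.5 [-0.0481 -0.0266 -0.1175] z 0.19447333559074043
0.4 [-0.0497 -0.0274 -0.1209] z 0.19114001899573443
0.3 [-0.051  -0.0281 -0.1244] z 0.18764044083138207
0.2 [-0.052  -0.0286 -0.128 ] z 0.18400956772589475
0.1 [-0.0527 -0.029  -0.1317] z 0.18028367816313545
-0.0 [-0.0531 -0.0291 -0.1355] z 0.17649999999999993
```

carry_out:
  motion:
    - [[0.002, 0, -0.03], 0]
    - [[0.002, 0, -0.06], 0]
    - [[0.002, 0, -0.09], 0]
    - [[0.002, 0, -0.102], 0]
    - [[0.002, 0, -0.102], 0]
    - [[0.002, 0, -0.102], 0]
    - [[0.002, 0, -0.102], 0]

```text
time: 2.85
position: [0.5937, -0.011, 0.2126]
tool_rot: [1.638, 2.678, 0.003]
ft_force: [0.7, -0.1, 0.3]
grip_width: 0.006
```

```bash
python3 - <<'E'
from h import *
s=get_state();print(s['position'],s['ft_force'],s['time']);a=snap('wrist','w2');b=snap('side','s2')['pixels'][160:280,250:370];c=snap('scene','c2s')['pixels'][130:250,290:410]
r=lambda i:cv2.resize(i,(400,400),interpolation=cv2.INTER_CUBIC)
cv2.imwrite('pics/m2.png',np.hstack([r(b),r(c)]))
E
```

```text
[ 0.59370032 -0.0110118   0.21259637] [ 0.70972786 -0.08650586  0.34645895] 2.85
```

View pics/m2.png

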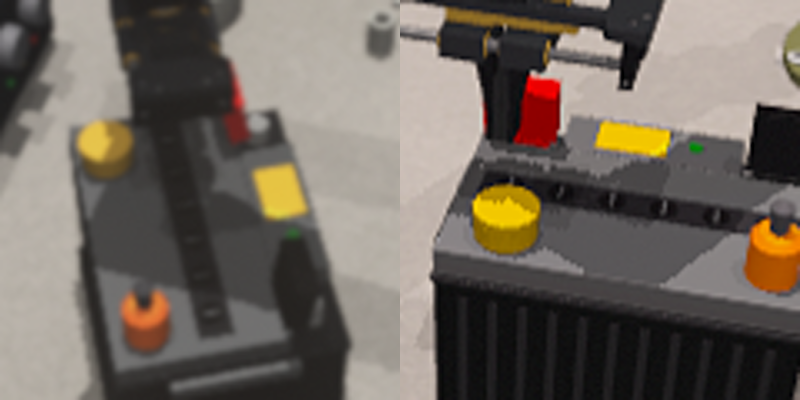

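View pics/w2.png

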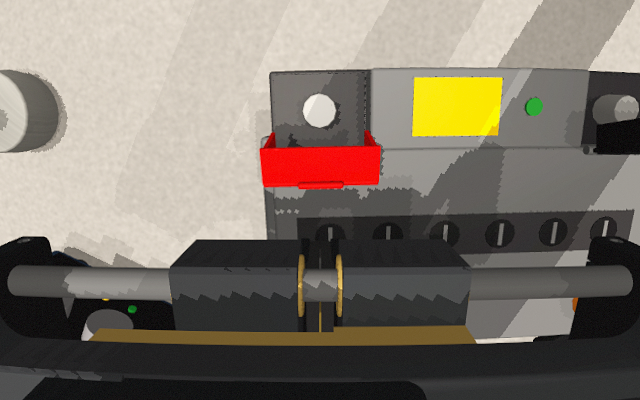

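The tips stand behind the red cover, centred on it at column 320, with clearance all round. I'll push along the arc to about half shut.

carry_out:
  motion:
    - [[-0.006, -0.003, 0], 0]
    - [[-0.012, -0.006, 0], 0]
    - [[-0.018, -0.009, 0], 0]
    - [[-0.023, -0.012, 0], 0]
    - [[-0.0265, -0.014, 0], 0]
    - [[-0.03, -0.0156, -0.001], 0]
    - [[-0.033, -0.017, -0.002], 0]
    - [[-0.036, -0.019, -0.0033], 0]
    - [[-0.039, -0.0205, -0.005], 0]
    - [[-0.042, -0.022, -0.007], 0]
    - [[-0.0447, -0.023, -0.0095], 0]
    - [[-0.047, -0.0245, -0.012], 0]
    - [[-0.0495, -0.0255, -0.015], 0]
    - [[-0.0495, -0.0255, -0.015], 0]
    - [[-0.0495, -0.0255, -0.015], 0]

```text
time: 4.5
position: [0.5427, -0.0368, 0.1952]
tool_rot: [-1.64, -2.679, 0.001]
ft_force: [-0.6, 0.3, 0.5]
grip_width: 0.006
```

```bash
python3 - <<'E'
from h import *
s=get_state();print(s['position'],s['ft_force'],s['time']);a=snap('wrist','w3')['pixels'][40:240,160:480];b=snap('side','s3')['pixels'][160:260,260:360]
cv2.imwrite('pics/m3.png',np.hstack([cv2.resize(a,(480,300)),cv2.resize(b,(300,300),interpolation=cv2.INTER_CUBIC)]))
E
```

```text
[ 0.54270527 -0.03683374  0.19522922] [-0.55594612  0.25558084  0.4724105 ] 4.5
```

View pics/m3.png

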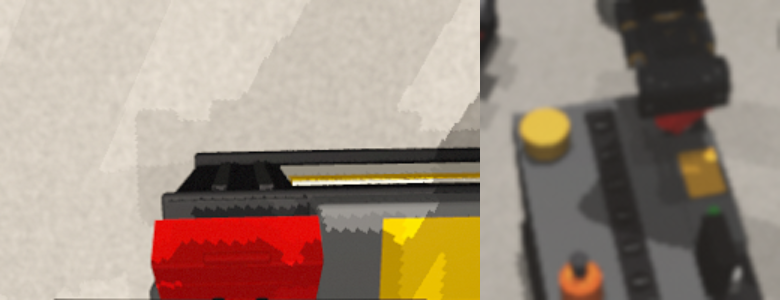

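The cover is folding over under the fingertips, now roughly 0.5 rad open, and the pole is covered. I'll carry on down gently.

carry_out:
  motion:
    - [[-0.002, -0.001, -0.003], 0]
    - [[-0.0035, -0.002, -0.0065], 0]
    - [[-0.0045, -0.0025, -0.01], 0]
    - [[-0.005, -0.003, -0.0135], 0]
    - [[-0.005, -0.003, -0.016], 0]
    - [[-0.005, -0.003, -0.0175], 0]
    - [[-0.005, -0.003, -0.0175], 0]
    - [[-0.005, -0.003, -0.0175], 0]

```text
time: 5.4
position: [0.5382, -0.0397, 0.1779]
tool_rot: [-1.64, -2.679, -0.0]
ft_force: [0.2, 0.5, -0.0]
grip_width: 0.006
```

carry_out:
  motion:
    - [[0, 0, -0.0005], 0]
    - [[0, 0, -0.001], 0]
    - [[0, 0, -0.0015], 0]
    - [[0, 0, -0.0015], 0]

```text
time: 5.8
position: [0.5382, -0.0397, 0.177]
tool_rot: [1.64, 2.679, 0.001]
ft_force: [-1.4, -0.4, 2.4]
grip_width: 0.007
```

carry_out:
  motion:
    - [[0, 0, -0.0005], 0]
    - [[0, 0, -0.001], 0]
    - [[0, 0, -0.001], 0]

```text
time: 6.1
position: [0.5383, -0.0397, 0.1769]
tool_rot: [1.64, 2.679, 0.001]
ft_force: [-3.0, 1.4, 8.5]
grip_width: 0.007
```

It is seated: the height has stopped at 0.1769 m while the force rises to 8.5 N. I'll draw back up and rearwards.

carry_out:
  motion:
    - [[0, 0, 0.02], 0]
    - [[0, 0, 0.05], 0]
    - [[0, 0, 0.09], 0]
    - [[0.01, 0.005, 0.13], 0]
    - [[0.03, 0.015, 0.15], 0]
    - [[0.05, 0.025, 0.15], 0]
    - [[0.07, 0.035, 0.15], 0]
    - [[0.07, 0.035, 0.15], 0]
    - [[0.07, 0.035, 0.15], 0]
    - [[0.07, 0.035, 0.15], 0]

```text
time: 7.1
position: [0.6075, -0.0057, 0.3254]
tool_rot: [-1.641, -2.678, 0.001]
ft_force: [-0.5, -0.2, 0.4]
grip_width: 0.007
```

```bash
python3 - <<'E'
from h import *
s=get_state();print(s['position'],s['ft_force'],s['time']);a=snap('wrist','w4')['pixels'][40:240,160:480];b=snap('scene','s4')['pixels'][130:250,290:430]
cv2.imwrite('pics/m4.png',np.vstack([cv2.resize(a,(480,300)),cv2.resize(b,(350,300),interpolation=cv2.INTER_CUBIC)[:,:].copy() if 0 else cv2.copyMakeBorder(cv2.resize(b,(350,300),interpolation=cv2.INTER_CUBIC),0,0,0,130,cv2.BORDER_CONSTANT)]))
E
```

```text
[ 0.60748268 -0.00567723  0.32540061] [-0.54263679 -0.20027865  0.43241702] 7.1
```

View pics/m4.png

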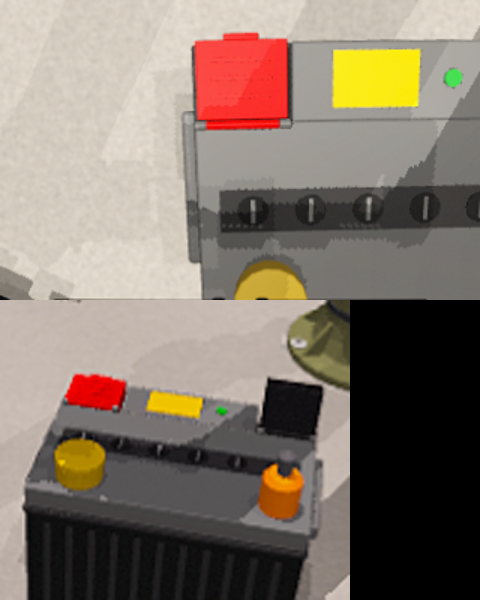

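The red cover lies flat over the recess, and the black cover, tin and brush stand as before.

```bash
python3 -c "
from h import *
print(ticket.close_job())"
```

```text
the job is handed in; nothing more can be done
None
```

I pushed the red flip cover over with the shut fingertips and pressed it down until it was seated. I then drew the hand back about 150 mm up and 78 mm rearwards, and handed the job in at about 7 s.

**Shut:** at the end of the press the height stopped at 0.1769 m, against an expected 0.1765 m, while the force rose to about 8.5 N. That puts the cover within about 0.01–0.02 rad of shut. The last wrist and scene pictures show it lying flat over the plus pole.

**Left alone:** in the last scene picture the black cover, grease tin and brush stand as before. I only judged them by eye, and I did not look at the things on the bench again after the push; the hand stayed above the battery throughout the push and the draw-back. No unexpected contact force showed at the end of any move.

**Disagreement:** the lid's front corners in the wrist picture were 7–12 pixels off my model, so I dropped the lid corners. I located the cover from its own edges instead (residuals under 3.6 pixels) and took the battery's turn from the lid's front edge.

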